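# Lock the levelling foot with its second nut and cap the stud

## Task

At the shop counter, screw the big steel hexagonal nut on the levelling foot's upright stud down (clockwise seen from above) onto the brass nut below it and tighten it firmly so that the two nuts lock, but not so hard that the brass nut is dragged round from its setting. Then put the orange cap over the end of the stud, fully home and upright, and let go; leave the other things on the counter where they are.

Things in the scene. Friction and masses are not known exactly. Their poses are not given: they have to be found in the camera images.
- foot: Levelling foot in a green clamp block fixed to the counter. Heights above its origin: block top (110 x 110 mm) 30 mm; black round pad on it, 80 mm across, 42 mm; from its middle a steel threaded stud 20 mm in diameter stands straight up to 134 mm. Origin: on the stud's axis at the block's underside, which is let 0 to 8 mm into the counter; z up. Cannot be moved.
- jam_nut: Lock nut (second nut) on the stud: a steel hexagon 40 mm across flats, 22 mm high. This frame lies on the stud's axis at a fixed 88 mm above the foot's origin and turns with the nut but does not sink with it: z up, one pair of flats along its +x and -x, the others at 60 and 120 degrees. The nut's real centre is 86 to 91 mm above the foot's origin at first; it sinks 8 mm per clockwise turn.
- jam_axis (a point): The same point. The nut drags at 0.05 N m and stays where left; it meets the brass nut after 1 to 4.4 rad (not measured: feel for it). Then the torque climbs, unevenly by up to 0.15 N m, to 0.5 N m within about 1.1 rad: locked from 0.37 N m, the brass nut is dragged round at 0.5; stop at 0.4 to 0.45. Its hexagon twists on a rubber ring by 0.2 rad per N m. It stays tight when let go.
- set_nut: Brass setting nut (first nut) low on the same stud: knurled, round, 32 mm in diameter, 12 mm high, a red mark on its rim. Origin: its centre on the stud's axis, half-way up, 67.5 mm above the foot's origin, z up; its top face is 6 mm above that. It holds the foot's set height: do not grip or turn it.
- set_mark (a point): The red mark on the brass nut's rim, 16 mm out from the stud's axis, half-way up the nut; it moves sideways if the brass nut is dragged round.
- cap_center (a point): Orange plastic thread cap, a round cap 34 mm in diameter and 36 mm high, closed at the top and open at the bottom, 30 g, standing open end down on the counter. Bore 25 mm, 32 mm deep (top 4 mm thick). This point is its centre, 18 mm above its lower rim; z up. On the stud it rests with its inner top on the stud's tip, this point then 120 mm above the foot's origin.
- tape: Bystander: brown tape ring lying flat, 84 mm outside diameter, 24 mm high, origin at the middle of its underside.
- tin: Bystander: short blue tin, 60 mm in diameter, 45 mm high, origin at the middle of its underside.
- spray_a: Bystander: red spray can with a white cap, 54 mm in diameter, 170 mm high, origin under its middle.
- spray_b: Bystander: green spray can with a black cap, 54 mm in diameter, 170 mm high, origin under its middle.
- wrench: Bystander: steel wrench lying flat at the far side.
- driver: Bystander: screwdriver lying flat at the right.
Things that resemble listed ones, but are neither listed nor needed, are in the scene too. Of the things that look like the foot, the larger one is meant.

How it is judged:
By the outcome, as a careful person would: the job done as asked, in the order asked, and still so for the second after the job is handed in, with the robot touching nothing.
It also fails if it takes over 67 s, if anything falls off the work surface, if the arm or the gripper's body presses on something with over 40 N, if the wrist force passes 120 N, or if a joint passes its speed limit or range.

## Robot

A 6-joint arm with a two-finger parallel gripper is mounted at the origin on the work surface. World frame = base frame: x ahead of the robot, y to its left, z up, the work surface at z = 0. Lengths are in m, angles in rad, forces in N, time in s.
With the tool pointing down it reaches from about 0.225 to 0.725 m from the base axis. Payload 3.1 kg.
Tool frame: the origin (TCP) lies where the fingers leave the gripper's body, on its centre line; the fingertips stand 73 mm ahead of it and the grasp point (between the pads) lies 54 mm ahead of it; z points along the fingers, y is the line along which they close (so a half turn about z gives the same grasp; the last joint's range is limited). The gripper opens to 85 mm and grips with 20 to 120 N. Pads are 22 mm wide; open, the fingers measure 114 mm over their backs; the gripper's body (76 mm by 85 mm) begins 54 mm behind the grasp point. The pads swing forward as they close: fully open they stand 13 mm farther back than shut.
Start: joints at [-1.364, 0.048, 0.099, 1.622, 0, 1.443], TCP at [0.172, -0.496, 0.304] pointing down, gripper open.
Joint ranges: [-2.91, 2.91], [-0.99, 1.94], [-1.21, 1.42], [-2.12, 2.29], [-1.49, 1.47], [-3.14, 3.14]. Speed limits (rad/s): [2.79, 2.79, 3.14, 3.14, 3.14, 3.14].

## Interface

Orientations are given as a unit quaternion [w, x, y, z].
In Python, from station import r gives the robot as it stands.
- The arm moves only by the shell command python3 -m crank 'ROWS' [FORCE]. ROWS is JSON, a list of rows, each a list of 3 entries, a list of its own where there are three numbers: the gripper's target within -1 to 1 (fully open at 1, half-way at 0, shut at -1), then the shift along the tool's x, y, z normalised to -1 to 1, where 1 is 2 cm, then the turn about the tool's z normalised to -1 to 1, where 1 is 4 degrees. A call has exactly 5 rows; each row shifts and turns the commanded pose from where the row before left it, along the tool's axes as they then stand; what a row does not reach is not made up. A row lasts 1/12 s, in which the tool goes at most 41.7 mm and 7.16 degrees, less where a joint would pass 70% of its speed; a pose out of reach is approached as far as the arm can. A call with a number of a shift or a turn outside -1 to 1 is refused whole. A call with a gripper value outside its range is refused whole. The fingers move at their own pace and stop on an object; FORCE is the grip in N (left out, the last holds). Time passes only in rows, so rows that do not move let the fingers close, or fill a call up. It gives the time, the measured TCP pose, the force, the opening and the grip force at its end, in the units of the state.
- r.state(): the state, without advancing time (a new reading comes with each control period).
- r.capture(name): name is "scene" or "top" or "wrist"; returns the picture (480x640x3 uint8, blue, green, red); there is no depth.
- r.get_calibration(name): a dict with "mtx" (3x3 intrinsics, pixels), "pose" (4x4, takes a point from camera to world coordinates); the wrist camera has in their place "hand_eye" (4x4, takes a point from camera to tool coordinates, whose origin is the TCP and whose axes are the flange's). Camera axes: x right, y up, looking along -z (the intrinsics and any distortion apply to the point x, -y, -z); pixel columns grow to the right and rows downward; lengths in m; the calibration is good to about 2 mm. A picture is of the moment at which its call begins: read the wrist's pose just before it. get_calibration takes no time and is no camera call.
- r.job_done(): hands the job in; it is judged then, once.
The state is a dict: "t": time; "q": joint angles; "dq": joint speeds; "tau": joint torques, N m; "position": TCP position; "tool_rot": TCP orientation; "contact_force": force on the tool from outside, world axes, zero at the start; "torque": the same for the moment, N m; "finger_gap": opening from 0.0 (shut) to 1.0 (fully open); "grasp_force": force on a finger pad.
Only numpy, scipy, OpenCV 4.12 (cv2) and the standard library are available. Lean on these libraries where they do the work, as an engineer would, in place of code of your own. Each camera call takes 0.05 s, during which the arm holds its last target. There are 200 camera calls.

## Working session

There is one attempt and no reset: what is moved stays moved. The work goes in short steps, Python scripts to look and compute and a shell command to move; the robot and the scene stay as the last step left them, time stands still between calls to the robot, and variables do not carry over. Pictures are saved under pics/ and viewed, at most 10 in all, crops included, and the job is handed in when it is done.

```bash
mkdir -p pics; ls; python3 - <<'E'
from station import r
import cv2,json
for n in("scene","top"):
    cv2.imwrite(f"pics/{n}0.png",r.capture(n)); c=r.get_calibration(n); print(n,{k:(v.round(4).tolist() if hasattr(v,'round') else v) for k,v in c.items()})
c=r.get_calibration("wrist");print(c)
print(r.state())
E
```

```text
pics
scene {'mtx': [[600.4253, 0.0, 329.6794], [0.0, 600.4253, 239.3287], [0.0, 0.0, 1.0]], 'pose': [[-0.842, -0.3432, 0.4163, 1.2055], [0.5395, -0.5427, 0.6438, 0.9024], [0.0049, 0.7666, 0.6421, 1.0014], [0.0, 0.0, 0.0, 1.0]]}
top {'mtx': [[477.7903, 0.0, 325.5022], [0.0, 477.7903, 240.6399], [0.0, 0.0, 1.0]], 'pose': [[0.0065, 0.9844, -0.1757, 0.4341], [-1.0, 0.0065, -0.0005, -0.0023], [0.0007, 0.1757, 0.9844, 0.9897], [0.0, 0.0, 0.0, 1.0]]}
{'mtx': array([[432.31724839,   0.        , 322.9985548 ],
       [  0.        , 432.31724839, 231.64009636],
       [  0.        ,   0.        ,   1.        ]]), 'hand_eye': array([[ 3.55682652e-04,  9.45513118e-01,  3.25583809e-01,
         8.49406768e-02],
       [ 9.99999711e-01, -1.17449389e-04, -7.51366022e-04,
        -1.23274621e-04],
       [-6.72186811e-04,  3.25583982e-01, -9.45512887e-01,
        -7.10181890e-02],
       [ 0.00000000e+00,  0.00000000e+00,  0.00000000e+00,
         1.00000000e+00]])}
{'t': 0.1, 'q': array([-1.36378167e+00,  4.86887922e-02,  9.77215661e-02,  1.62202181e+00,
       -3.00542050e-05,  1.44299461e+00]), 'dq': array([ 1.17562891e-03, -2.16425216e-03,  2.31659483e-03,  4.85752765e-04,
        1.15973799e-04,  7.28678920e-05]), 'tau': array([ 3.12047821e-03, -3.39852583e+01,  3.20934927e+01,  1.57953036e-02,
        3.09718826e-05,  2.95799779e-06]), 'position': array([ 0.172407  , -0.49544417,  0.30281125]), 'tool_rot': array([-1.09489816e-03,  9.86019349e-01,  1.66627252e-01, -5.84266266e-05]), 'contact_force': array([ 0.49715161, -0.5586882 , -0.14065375]), 'torque': array([-0.00964931, -0.02361023,  0.00571601]), 'grasp_force': 0.0, 'finger_gap': 0.9962769216172581}
```

View pics/scene0.png

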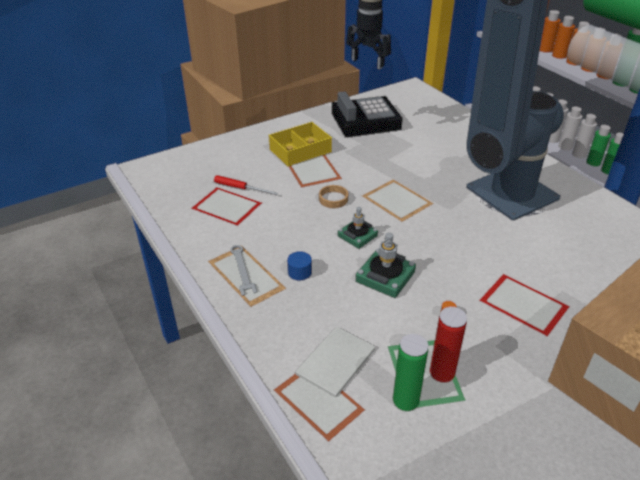

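View pics/top0.png

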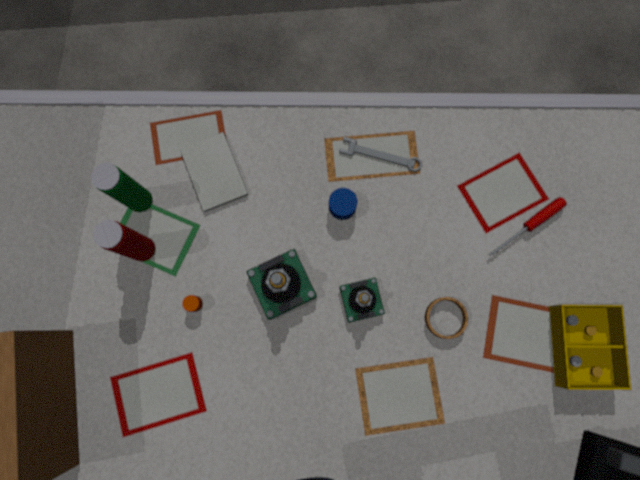

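Scene: large foot's stud at about (388,245) in scene, (280,280) in top; the cap is at (192,303) in top, beside the red can (base about (145,248)). I'll enlarge both.

```bash
cat > h.py <<'E'
import numpy as np,cv2
from station import r
from scipy.spatial.transform import Rotation as R
def cam(n,st=None):
    c=r.get_calibration(n)
    if n!="wrist": return c["mtx"],np.array(c["pose"])
    T=np.eye(4);T[:3,:3]=rot(st).as_matrix();T[:3,3]=st["position"]
    return c["mtx"],T@c["hand_eye"]
def rot(st):
    w,x,y,z=st["tool_rot"];return R.from_quat([x,y,z,w])
def px(M,P,u,v,z):
    d=P[:3,:3]@np.array([(u-M[0,2])/M[0,0],-(v-M[1,2])/M[1,1],-1]);o=P[:3,3]
    return (o+d*(z-o[2])/d[2]).round(4)
def proj(M,P,X):
    p=P[:3,:3].T@(np.array(X)-P[:3,3]);return np.array([M[0,2]+M[0,0]*p[0]/-p[2],M[1,2]+M[1,1]*p[1]/p[2]])
def rel(st,X): return (rot(st).inv().apply(np.array(X)-st["position"])).round(4)
E
python3 - <<'E'
import cv2,numpy as np
t=cv2.imread('pics/top0.png');s=cv2.imread('pics/scene0.png')
a=cv2.resize(t[240:325,240:325],(400,400),interpolation=cv2.INTER_CUBIC)
b=cv2.resize(t[285:321,174:214],(400,200),fx=1,fy=1,interpolation=cv2.INTER_CUBIC) if 0 else cv2.resize(t[290:315,170:220],(400,200),interpolation=cv2.INTER_CUBIC)
c=cv2.resize(s[225:300,350:425],(400,400),interpolation=cv2.INTER_CUBIC)
d=cv2.resize(s[295:320,425:475],(400,200),interpolation=cv2.INTER_CUBIC)
cv2.imwrite('pics/z1.png',np.vstack([np.hstack([a,c]),np.hstack([b,d])]))
E
```

```text
(no output)
```

View pics/z1.png

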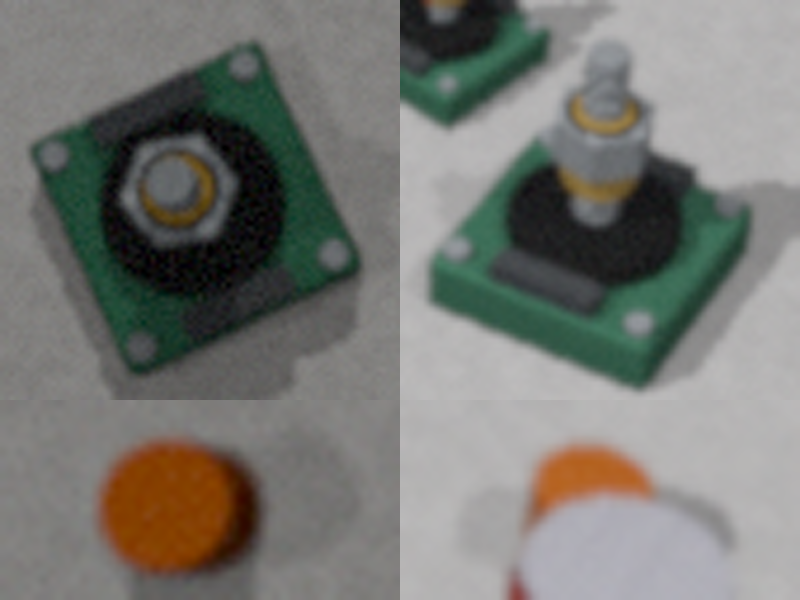

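```bash
python3 - <<'E'
from h import *
M,P=cam("top");k=85/400
f=lambda x,y,z:px(M,P,240+x*k,240+y*k,z)
print("tip",f(173,180,.130),"block",f(195,208,.026),"nut",f(181,190,.096))
h=[(148,140),(208,135),(240,187),(215,238),(155,245),(120,195)]
H=[f(x,y,.096) for x,y in h];print(H)
c=np.mean(H,0);print(c,[np.degrees(np.arctan2(*(p-c)[1::-1])).round(1) for p in H])
B=[f(x,y,.026) for x,y in[(35,150),(250,42),(358,268),(137,373)]];print([np.linalg.norm(B[i]-B[i-1]).round(4) for i in range(4)])
print("cap",px(M,P,190.6,303.4,.036))
for u,v in[(148,252),(146,205)]:print("cans",px(M,P,u,v,0))
M,P=cam("scene");k=75/400
print("scene tip",px(M,P,350+208*k,225+52*k,.130),"cap",px(M,P,425+193/8,295+90/8,.036))
s=r.state();print(rot(s).as_matrix().round(3))
E
```

```text
tip [0.5181 0.0856 0.13  ] block [0.5163 0.0865 0.026 ] nut [0.5174 0.0858 0.096 ]
[array([0.5373, 0.0994, 0.096 ]), array([0.5395, 0.0755, 0.096 ]), array([0.5188, 0.0623, 0.096 ]), array([0.4985, 0.0718, 0.096 ]), array([0.4955, 0.0955, 0.096 ]), array([0.5153, 0.11  , 0.096 ])]
[0.51748333 0.08575    0.096     ] [np.float64(34.6), np.float64(-25.0), np.float64(-86.8), np.float64(-143.7), np.float64(156.1), np.float64(95.1)]
[np.float64(0.1052), np.float64(0.1033), np.float64(0.1083), np.float64(0.1032)]
cap [0.4762 0.2646 0.036 ]
cans [0.5841 0.3699 0.    ]
cans [0.6853 0.3814 0.    ]
scene tip [0.5174 0.0874 0.13  ] cap [0.4807 0.2699 0.036 ]
[[ 0.944  0.329 -0.   ]
 [ 0.329 -0.944  0.002]
 [ 0.    -0.002 -1.   ]]
```

Foot axis is about (0.517, 0.086), flat normals at 5° mod 60, and the cap about (0.478, 0.266). These fit the given sizes. I'll move above the foot.

```bash

python3 -m crank '[[1,[0.5,-0.42,0],0],[1,[1,-0.84,0],0],[1,[1,-0.84,0],0],[1,[1,-0.84,0],0],[1,[1,-0.84,0],0]]' 40
for i in 1; do python3 -m crank '[[1,[1,-0.84,0],0],[1,[1,-0.84,0],0],[1,[1,-0.84,0],0],[1,[1,-0.84,0],0],[1,[1,-0.84,0],0]]'; done
python3 -m crank '[[1,[1,-0.84,0],0],[1,[1,-0.84,0],0],[1,[1,-0.84,0],0],[1,[1,-0.84,0],0],[1,[1,-0.84,0],0]]'
python3 -m crank '[[1,[1,-0.84,0],0],[1,[1,-0.84,0],0],[1,[1,-0.84,0],0],[1,[1,-0.84,0],0],[1,[1,-0.84,0],0]]'
python3 -m crank '[[1,[1,-0.84,0],0],[1,[1,-0.84,0],0],[1,[1,-0.84,0],0],[1,[1,-0.84,0],0],[1,[1,-0.84,0],0]]'
python3 - <<'E'
from h import *
s=r.state();print(s['t'],s['q'].round(3),s['position'],rot(s).as_matrix().round(3).tolist(),rel(s,[.5172,.0862,.13]))
E
```

```text
t: 0.52
position: [0.2332, -0.393, 0.3035]
tool_rot: [-0.001, 0.986, 0.166, 0.0]
contact_force: [0.5, 0.2, 0.4]
finger_gap: 1.002
grasp_force: 0.0
t: 0.93
position: [0.2998, -0.2806, 0.3036]
tool_rot: [-0.0, 0.986, 0.167, 0.0]
contact_force: [0.6, 0.4, 0.1]
finger_gap: 1.005
grasp_force: 0.0
t: 1.35
position: [0.3664, -0.1684, 0.3037]
tool_rot: [-0.0, 0.986, 0.167, -0.0]
contact_force: [0.5, 0.6, -0.3]
finger_gap: 1.003
grasp_force: 0.0
t: 1.77
position: [0.4331, -0.0563, 0.3037]
tool_rot: [-0.0, 0.986, 0.167, -0.0]
contact_force: [1.0, -0.2, -0.4]
finger_gap: 1.003
grasp_force: 0.0
t: 2.18
position: [0.4998, 0.0558, 0.3036]
tool_rot: [-0.0, 0.986, 0.167, -0.0]
contact_force: [0.5, 0.3, -0.1]
finger_gap: 0.999
grasp_force: 0.0
2.1833 [-0.022 -0.009  0.041  1.621  0.     2.784] [0.49975918 0.05583673 0.30361519] [[0.944, 0.329, -0.001], [0.329, -0.944, 0.0], [-0.001, -0.001, -1.0]] [ 0.0266 -0.0228  0.1736]
```

```bash

python3 -m crank '[[1,[0.66,-0.57,0],0],[1,[0.67,-0.57,0],0],[1,[0,0,0],-1],[1,[0,0,0],-1],[1,[0,0,0],-1]]' >/dev/null
for i in 1 2 3 4 5 6 7 8 9 10 11 12 13 14 15; do python3 -m crank '[[1,[0,0,0],-1],[1,[0,0,0],-1],[1,[0,0,0],-1],[1,[0,0,0],-1],[1,[0,0,0],-1]]' >/dev/null; done
python3 -m crank '[[1,[0,0,0],-1],[1,[0,0,0],0],[1,[0,0,0],0],[1,[0,0,0],0],[1,[0,0,0],0]]'
python3 - <<'E'
from h import *
s=r.state();im=r.capture("wrist");cv2.imwrite("pics/w1.png",im)
import pickle;pickle.dump(s,open("s1.pkl","wb"))
print(s['t'],s['q'].round(3),s['position'],np.degrees(np.arctan2(*rot(s).as_matrix()[1::-1,0])))
M,P=cam("wrist",s)
for z in(.03,.1,.13):print(proj(M,P,[.5172,.0862,z]))
E
```

```text
t: 9.27
position: [0.5174, 0.0844, 0.3038]
tool_rot: [-0.0, 0.977, -0.215, -0.0]
contact_force: [0.3, 0.2, 0.3]
finger_gap: 1.004
grasp_force: 0.0
9.2667 [ 0.034  0.046  0.097  1.622  0.    -2.674] [0.51740929 0.08435415 0.30383079] -24.866635241422905
[321.78811906 193.35733387]
[321.47864126 218.81577369]
[321.29766193 233.70359903]
```

View pics/w1.png

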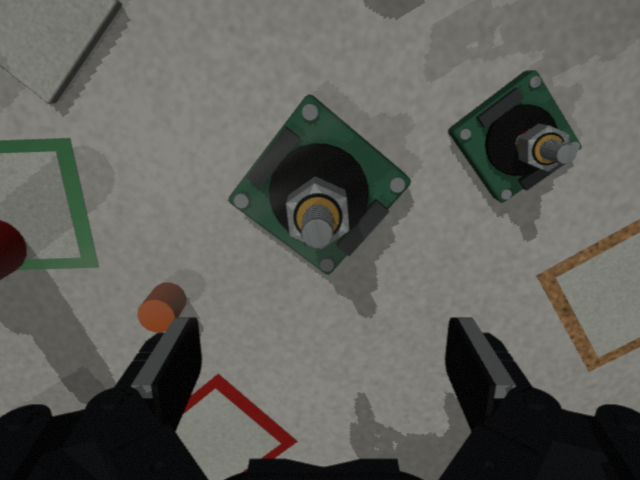

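Tip at about (317,234), the nut's flats left and right at u≈287/349, cap top at about (157,316). I'll enlarge for accuracy.

```bash
python3 - <<'E'
import cv2,numpy as np
t=cv2.imread('pics/w1.png')
a=cv2.resize(t[170:260,260:380],(800,600),interpolation=cv2.INTER_CUBIC)
cv2.imwrite('pics/z2.png',cv2.convertScaleAbs(a,alpha=1.5))
# cap top by colour
h=cv2.cvtColor(t,cv2.COLOR_BGR2HSV);m=cv2.inRange(h,(5,150,140),(20,255,255))
n,l,st,c=cv2.connectedComponentsWithStats(m)
for i in range(1,n):
    if st[i,4]>100:
        p=np.argwhere(l==i)[:,::-1].astype(np.float32);q=cv2.convexHull(p);print(st[i],c[i],cv2.fitEllipse(q))
E
```

```text
(no output)
```

View pics/z2.png

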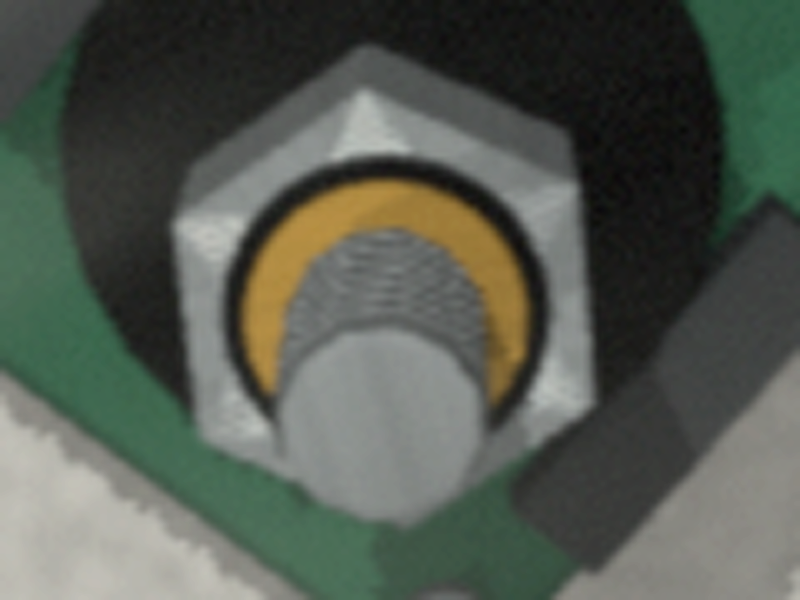

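```bash
python3 - <<'E'
from h import *
import pickle
s=pickle.load(open("s1.pkl","rb"));M,P=cam("wrist",s)
for z in(.126,.130,.134):print("tip",px(M,P,317.5,233.8,z))
for z in(.094,.1):print("nut",px(M,P,318.1,216.7,z))
print("cap",px(M,P,157,316,.036),px(M,P,157,316,.036)-px(M,P,317.5,233.8,.13))
# joint triangulation of tip from 3 cams
Mt,Pt=cam("top");Ms,Ps=cam("scene")
obs=[(M,P,(317.5,233.8)),(Mt,Pt,(276.8,278.2)),(Ms,Ps,(389,234.75))]
from scipy.optimize import least_squares
f=lambda X:np.concatenate([proj(m,p,X)-o for m,p,o in obs])
q=least_squares(f,[.517,.086,.13]);print(q.x,q.fun.round(1))
print(rel(s,[*q.x[:2],.13]))
E
```

```text
tip [0.5169 0.0889 0.126 ]
tip [0.5181 0.0883 0.13  ]
tip [0.5193 0.0877 0.134 ]
nut [0.5178 0.0885 0.094 ]
nut [0.5195 0.0876 0.1   ]
cap [0.4786 0.2656 0.036 ] [-0.0395  0.1773 -0.094 ]
[0.51830394 0.08791035 0.13075306] [ 0.4 -0.1 -1.4 -0.1 -0.2  0. ]
[-0.0006 -0.0036  0.1738]
```

```bash

python3 -m crank '[[1,[-0.03,-0.18,0.4],0],[1,[0,0,0.8],-0.6],[1,[0,0,1],-0.6],[1,[0,0,1],0],[1,[0,0,1],0]]' 60
python3 -m crank '[[1,[0,0,1],0],[1,[0,0,1],0],[1,[0,0,0.8],0],[1,[0,0,0.5],0],[1,[0,0,0],0]]'
python3 -m crank '[[0.3,[0,0,0.2],0],[0.3,[0,0,0],0],[0.3,[0,0,0],0],[0.3,[0,0,0],0],[0.3,[0,0,0],0]]'
python3 - <<'E'
from h import *
s=r.state();cv2.imwrite("pics/w2.png",r.capture("wrist"))
print(s['q'].round(3),s['position'],s['finger_gap'],s['torque'],rel(s,[.5183,.0879,.131]))
E
```

```text
t: 9.73
position: [0.5186, 0.0879, 0.2186]
tool_rot: [-0.0, 0.985, -0.174, 0.0]
contact_force: [0.3, -0.6, 0.0]
finger_gap: 0.998
grasp_force: 0.0
t: 10.15
position: [0.5166, 0.0878, 0.1505]
tool_rot: [0.001, 0.985, -0.174, -0.003]
contact_force: [-0.6, 0.5, 0.2]
finger_gap: 1.002
grasp_force: 0.0
t: 10.57
position: [0.5193, 0.0877, 0.151]
tool_rot: [-0.0, 0.985, -0.174, 0.001]
contact_force: [-0.3, 0.2, -0.8]
finger_gap: 0.649
grasp_force: 0.0
[ 0.04   0.072 -0.18   1.316  0.    -2.752] [0.51933208 0.08773213 0.15104388] 0.6489017887017977 [-0.00556306 -0.04008463 -0.01834968] [-0.0011  0.0002  0.02  ]
```

View pics/w2.png

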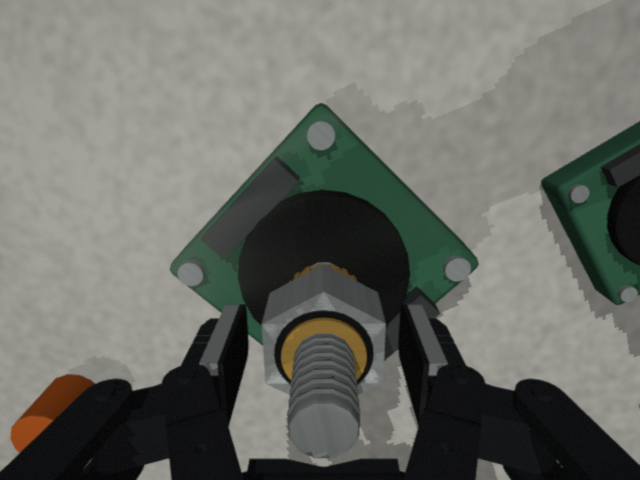

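The picture shows the nut midway between the pads (gaps about 18 and 19 px) with flats parallel. I'll lower 9 mm and grip.

```bash

python3 -m crank '[[0.3,[-0.05,0,0.25],0],[0.1,[0,0,0.2],0],[-0.3,[0,0,0],0],[-0.3,[0,0,0],0],[-0.3,[0,0,0],0]]' 60
python3 -m crank '[[-0.3,[0,0,0],0],[-0.3,[0,0,0],0],[-0.3,[0,0,0],0],[-0.3,[0,0,0],0],[-0.3,[0,0,0],0]]'
cat > st.py <<'E'
from h import *
s=r.state();print(s['t'].__round__(2),s['q'][5].round(3),s['position'].round(4),round(s['finger_gap'],3),s['grasp_force'],'F',s['contact_force'].round(1),'T',s['torque'].round(3),'tau6',s['tau'][5].round(3))
E
python3 st.py
```

```text
t: 11.03
position: [0.5172, 0.0883, 0.14]
tool_rot: [-0.0, 0.985, -0.174, -0.001]
contact_force: [0.6, 0.5, -3.0]
finger_gap: 0.455
grasp_force: 61.0
t: 11.45
position: [0.5172, 0.0883, 0.1401]
tool_rot: [-0.0, 0.985, -0.174, -0.001]
contact_force: [1.5, 2.8, -6.9]
finger_gap: 0.458
grasp_force: 61.0
11.45 -2.752 [0.5172 0.0883 0.1401] 0.458 61.01474603405222 F [ 1.5  2.8 -6.9] T [ 0.573 -0.241  0.045] tau6 0.008
```

```bash

for i in 1 2; do python3 -m crank '[[-0.3,[0,0,0.005],1],[-0.3,[0,0,0.004],1],[-0.3,[0,0,0.005],1],[-0.3,[0,0,0.004],1],[-0.3,[0,0,0.004],1]]'>/dev/null; python3 st.py; done
```

```text
11.87 -2.399 [0.5175 0.0888 0.1396] 0.453 61.11213979544118 F [ 1.7  4.5 -8.1] T [ 0.846 -0.316  0.091] tau6 -0.507
12.28 -2.05 [0.5178 0.089  0.1392] 0.464 61.21764824492857 F [ 2.9  5.1 -8.8] T [ 0.959 -0.651  0.037] tau6 -0.505
```

```bash

for i in 1 2 3; do python3 -m crank '[[-0.3,[0,0,0.005],1],[-0.3,[0,0,0.004],1],[-0.3,[0,0,0.005],1],[-0.3,[0,0,0.004],1],[-0.3,[0,0,0.004],1]]'>/dev/null; python3 st.py; done
```

```text
12.7 -1.701 [0.5183 0.0892 0.1388] 0.463 61.33817492052913 F [  4.6   4.8 -10.5] T [ 1.1   -0.871  0.042] tau6 -0.504
13.12 -1.352 [0.5188 0.0892 0.1384] 0.463 61.46116699324921 F [ 5.5  5.  -9.8] T [ 1.093 -1.136  0.034] tau6 -0.504
13.53 -1.003 [0.5193 0.089  0.1379] 0.463 61.57009123591706 F [  7.4   5.6 -12.2] T [ 0.984 -1.333  0.036] tau6 -0.504
```

```bash

for i in 1 2; do python3 -m crank '[[-0.3,[0,0,0.005],1],[-0.3,[0,0,0.004],1],[-0.3,[0,0,0.005],1],[-0.3,[0,0,0.004],1],[-0.3,[0,0,0.004],1]]'>/dev/null; python3 st.py; done
```

```text
13.95 -0.654 [0.5196 0.0887 0.1375] 0.459 61.65460419841111 F [  8.1   4.7 -12.9] T [ 0.783 -1.472  0.076] tau6 -0.506
14.37 -0.305 [0.5199 0.0883 0.1371] 0.458 61.70516818994656 F [  8.6   3.2 -12.1] T [ 0.644 -1.646  0.043] tau6 -0.509
```

```bash

for i in 1 2; do python3 -m crank '[[-0.3,[0,0,0.005],1],[-0.3,[0,0,0.004],1],[-0.3,[0,0,0.005],1],[-0.3,[0,0,0.004],1],[-0.3,[0,0,0.004],1]]'>/dev/null; python3 st.py; done
```

```text
14.78 0.044 [0.52   0.0878 0.1366] 0.457 61.74188984557986 F [  8.5   2.2 -13.6] T [ 0.336 -1.678  0.079] tau6 -0.512
15.2 0.393 [0.5199 0.0874 0.1362] 0.458 61.820658242795616 F [  8.    1.  -12.3] T [ 0.041 -1.605  0.043] tau6 -0.501
```

```bash

for i in 1 2; do python3 -m crank '[[-0.3,[0,0,0.005],1],[-0.3,[0,0,0.004],1],[-0.3,[0,0,0.005],1],[-0.3,[0,0,0.004],1],[-0.3,[0,0,0.004],1]]'>/dev/null; python3 st.py; done
```

```text
15.62 0.742 [0.5197 0.0869 0.1359] 0.453 62.00515955686569 F [  6.8  -0.9 -11. ] T [-0.147 -1.341  0.198] tau6 -0.36
16.03 1.091 [0.5193 0.0866 0.1357] 0.457 62.238524918211624 F [ 6.3 -1.6 -9.5] T [-0.305 -0.985  0.345] tau6 -0.179
```

```bash

python3 -m crank '[[-0.3,[0,0,0],0],[-0.3,[0,0,0],0],[-0.3,[0,0,0],0],[-0.3,[0,0,0],0],[-0.3,[0,0,0],0]]'>/dev/null; python3 st.py
python3 -m crank '[[-0.3,[0,0,0.002],0.5],[-0.3,[0,0,0],0],[-0.3,[0,0,0],0],[-0.3,[0,0,0],0],[-0.3,[0,0,0],0]]'>/dev/null; python3 st.py
```

```text
16.45 1.087 [0.5193 0.0866 0.1357] 0.458 62.2080530365929 F [  6.6  -1.1 -10.9] T [-0.306 -1.086  0.268] tau6 0.264
16.87 1.122 [0.5192 0.0866 0.1357] 0.457 62.232379055349156 F [ 5.3 -1.3 -9.1] T [-0.286 -1.092  0.35 ] tau6 0.308
```

```bash
cat > av.py <<'E'
from h import *
T=[]
for i in range(8):
    r.capture("top");s=r.state();T.append([s['torque'][2],s['tau'][5],s['q'][5]])
T=np.array(T);print(T.mean(0).round(3),T.std(0).round(3),s['t'])
E
python3 av.py
```

```text
[0.318 0.308 1.122] [0.022 0.    0.   ] 17.2667
```

```bash

python3 -m crank '[[-0.3,[0,0,0.002],0.5],[-0.3,[0,0,0],0],[-0.3,[0,0,0],0],[-0.3,[0,0,0],0],[-0.3,[0,0,0],0]]'>/dev/null; python3 av.py
python3 -m crank '[[-0.3,[0,0,0.002],0.5],[-0.3,[0,0,0],0],[-0.3,[0,0,0],0],[-0.3,[0,0,0],0],[-0.3,[0,0,0],0]]'>/dev/null; python3 av.py
```

```text
[0.329 0.315 1.157] [0.026 0.    0.   ] 18.0833
[0.31  0.336 1.192] [0.03 0.   0.  ] 18.9
```

```bash

python3 -m crank '[[-0.3,[0,0,0.002],0.5],[-0.3,[0,0,0],0],[-0.3,[0,0,0],0],[-0.3,[0,0,0],0],[-0.3,[0,0,0],0]]'>/dev/null; python3 st.py
python3 -m crank '[[-0.3,[0,0,0.002],0.5],[-0.3,[0,0,0],0],[-0.3,[0,0,0],0],[-0.3,[0,0,0],0],[-0.3,[0,0,0],0]]'>/dev/null; python3 st.py
python3 -m crank '[[-0.3,[0,0,0.002],0.5],[-0.3,[0,0,0],0],[-0.3,[0,0,0],0],[-0.3,[0,0,0],0],[-0.3,[0,0,0],0]]'>/dev/null; python3 st.py
```

```text
19.32 1.227 [0.5191 0.0865 0.1356] 0.457 62.296755951829255 F [ 5.8 -1.8 -9.2] T [-0.265 -1.006  0.377] tau6 0.364
19.73 1.262 [0.519  0.0865 0.1356] 0.46 62.30951945995912 F [ 4.8 -1.9 -9.3] T [-0.321 -0.927  0.352] tau6 0.324
20.15 1.296 [0.519  0.0865 0.1355] 0.461 62.36009524553083 F [ 5.1 -3.1 -8.5] T [-0.416 -0.893  0.414] tau6 0.381
```

```bash
python3 av.py
python3 -m crank '[[-0.3,[0,0,0.001],0.25],[-0.3,[0,0,0],0],[-0.3,[0,0,0],0],[-0.3,[0,0,0],0],[-0.3,[0,0,0],0]]'>/dev/null; python3 st.py
python3 -m crank '[[-0.3,[0,0,0.001],0.25],[-0.3,[0,0,0],0],[-0.3,[0,0,0],0],[-0.3,[0,0,0],0],[-0.3,[0,0,0],0]]'>/dev/null; python3 av.py
```

```text
[0.385 0.381 1.296] [0.025 0.    0.   ] 20.55
20.97 1.314 [0.519  0.0865 0.1356] 0.462 62.35280066728592 F [ 4.7 -0.9 -8.6] T [-0.378 -0.857  0.41 ] tau6 0.37
[0.434 0.436 1.331] [0.033 0.    0.   ] 21.7833
```

Torque 0.435 by both sensors, inside 0.40–0.45. I'll release, rise, and look.

```bash

python3 -m crank '[[0.6,[0,0,0],0],[0.6,[0,0,0],0],[0.6,[0,0,0],0],[0.6,[0,0,-0.2],0],[0.6,[0,0,-0.8],0]]'>/dev/null; python3 st.py
python3 -m crank '[[1,[0,0,-1],0],[1,[0,0,-1],0],[1,[0,0,-1],0],[1,[0,0,-1],0],[1,[0,0,-1],0]]'>/dev/null
python3 -m crank '[[1,[0,0,-1],0],[1,[0,0,-1],0],[1,[0,0,-0.4],0],[1,[0,0,0],0],[1,[0,0,0],0]]'>/dev/null;python3 st.py
python3 - <<'E'
from h import *
import pickle
s=r.state();im=r.capture("wrist");cv2.imwrite("pics/w3.png",im);pickle.dump(s,open("s3.pkl","wb"))
M,P=cam("wrist",s);print(proj(M,P,[.5183,.0879,.131]),proj(M,P,[.4786,.2656,.036]))
print(rel(s,[.4786,.2656,.02]),rot(s).as_matrix().round(4).tolist())
E
```

```text
22.2 1.333 [0.516  0.0879 0.1541] 0.799 0.0 F [-0.   0.1  0.5] T [-0.029  0.04  -0.032] tau6 0.0
23.03 1.333 [0.5179 0.088  0.3042] 0.996 0.0 F [ 0.5  0.6 -0.2] T [-0.028 -0.001 -0.011] tau6 0.0
[321.70146382 231.74934646] [337.71743555 -72.07030294]
[0.1816 0.0108 0.2841] [[-0.2753, 0.9613, 0.0012], [0.9613, 0.2753, -0.0001], [-0.0004, 0.0011, -1.0]]
```

```bash

python3 -m crank '[[1,[0.6,0.05,0],0],[1,[1,0.06,0],0],[1,[1,0.06,0],0],[1,[1,0.06,0],0],[1,[1,0.06,0],0]]'>/dev/null
python3 -m crank '[[1,[1,0.06,0.6],0],[1,[1,0.06,1],0],[1,[1,0.06,1],0],[1,[1,0.06,1],0],[1,[0.48,0.03,1],0]]'>/dev/null
python3 -m crank '[[1,[0,0,0.1],0],[1,[0,0,0],0],[1,[0,0,0],0],[1,[0,0,0],0],[1,[0,0,0],0]]'>/dev/null;python3 st.py
python3 - <<'E'
from h import *
import pickle
s=r.state();im=r.capture("wrist");cv2.imwrite("pics/w4.png",im);pickle.dump(s,open("s4.pkl","wb"))
M,P=cam("wrist",s);print(proj(M,P,[.4786,.2656,.036]))
a=cv2.imread("pics/w3.png")[150:260,250:395]
a=cv2.resize(a,(400,300),interpolation=cv2.INTER_CUBIC)
b=cv2.resize(im[150:300,220:420],(400,300),interpolation=cv2.INTER_CUBIC)
c=cv2.resize(im,(400,300))
cv2.imwrite("pics/z3.png",np.vstack([np.hstack([a,b]),np.hstack([c,c*0])]))
E
```

```text
24.33 1.676 [0.4795 0.2653 0.2116] 1.001 0.0 F [-0.3  0.2  0.9] T [ 0.009 -0.038  0.021] tau6 -0.0
[319.27953131 229.42348194]
```

View pics/z3.png

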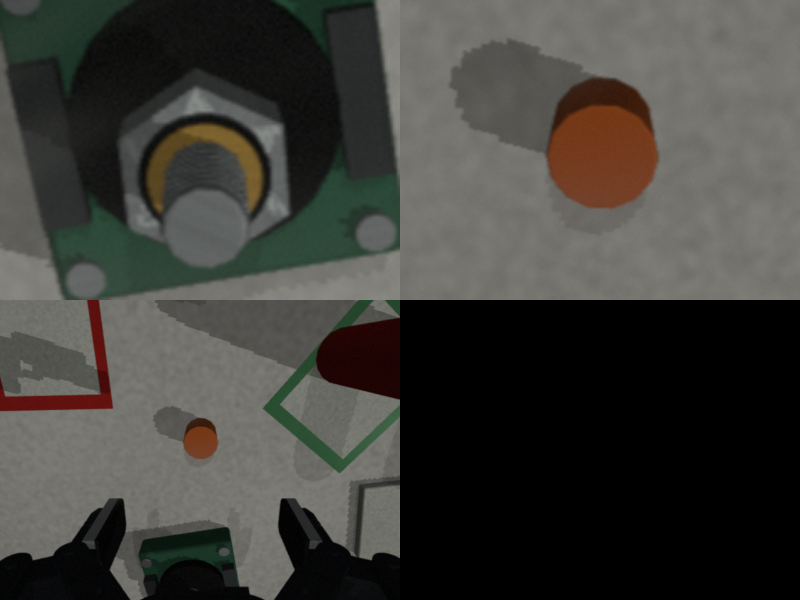

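```bash
python3 - <<'E'
from h import *
import pickle
s=pickle.load(open("s4.pkl","rb"));M,P=cam("wrist",s);c=px(M,P,321,228,.036);print("cap",c,rel(s,c))
s=pickle.load(open("s3.pkl","rb"));M,P=cam("wrist",s)
for z in(.128,.131,.134):c=px(M,P,324.3,232.9,z);print("tip",c,rel(s,c))
# same-frame check of the nut top
E
```

```text
cap [0.4794 0.2668 0.036 ] [ 0.0014 -0.0002  0.1756]
tip [0.5203 0.0866 0.128 ] [-0.002   0.0017  0.1762]
tip [0.52   0.0876 0.131 ] [-0.0009  0.0017  0.1732]
tip [0.5197 0.0886 0.134 ] [1.000e-04 1.700e-03 1.702e-01]
```

```bash

python3 -m crank '[[1,[0.07,0,0.5],0],[1,[0,0,1],0],[1,[0,0,1],0],[1,[0,0,1],0],[1,[0,0,1],0]]' 30 >/dev/null
python3 -m crank '[[0.7,[0,0,1],0],[0.5,[0,0,0.7],0],[0.3,[0,0,0.48],0],[0,[0,0,0],0],[-0.5,[0,0,0],0]]'>/dev/null; python3 st.py
python3 -m crank '[[-0.5,[0,0,0],0],[-0.5,[0,0,0],0],[-0.5,[0,0,0],0],[-0.5,[0,0,0],0],[-0.5,[0,0,0],0]]' >/dev/null; python3 st.py
```

```text
25.22 1.679 [0.4779 0.2668 0.0758] 0.395 29.811118036159314 F [-0.  -0.2  0.3] T [ 0.023 -0.053 -0.027] tau6 0.0
25.63 1.679 [0.4785 0.2672 0.0769] 0.39 29.82827876228839 F [ 0.5 -0.1 -0.9] T [-0.011  0.019 -0.001] tau6 0.0
```

```bash

python3 -m crank '[[-0.5,[0,0,-0.5],0],[-0.5,[0,0,-1],0],[-0.5,[0,0,-1],0],[-0.5,[0,0,-1],0],[-0.5,[0,0,-1],0]]' >/dev/null
python3 -m crank '[[-0.5,[0,0,-1],0],[-0.5,[0,0,-1],0],[-0.5,[0,0,-1],0],[-0.5,[-0.5,-0.03,-0.2],0],[-0.5,[-1,-0.055,0],0]]' >/dev/null
python3 -m crank '[[-0.5,[-1,-0.055,0],0],[-0.5,[-1,-0.055,0],0],[-0.5,[-1,-0.055,0],0],[-0.5,[-1,-0.055,0],0],[-0.5,[-1,-0.055,0],0]]' >/dev/null
python3 -m crank '[[-0.5,[-1,-0.055,0],0],[-0.5,[-1,-0.055,0],0],[-0.5,[-0.68,-0.055,0],0],[-0.5,[0,0,0],0],[-0.5,[0,0,0],0]]' >/dev/null
python3 st.py;python3 - <<'E'
from h import *
s=r.state();print(rel(s,[.519,.0878,.131]))
w=r.capture("wrist");sc=r.capture("scene");cv2.imwrite("pics/sc5.png",sc)
a=cv2.resize(w[180:480,120:520],(400,300));b=cv2.resize(sc[190:280,335:455],(400,300),interpolation=cv2.INTER_CUBIC)
t=r.capture("top");c=cv2.resize(t[225:345,220:380],(400,300),interpolation=cv2.INTER_CUBIC)
cv2.imwrite("pics/z4.png",np.vstack([np.hstack([a,b]),np.hstack([c,c*0])]))
E
```

```text
27.3 1.332 [0.5183 0.0867 0.2297] 0.395 29.8916901438497 F [0.1 0.3 0.4] T [-0.023 -0.03  -0.035] tau6 -0.023
[0.0008 0.0011 0.0987]
```

View pics/z4.png

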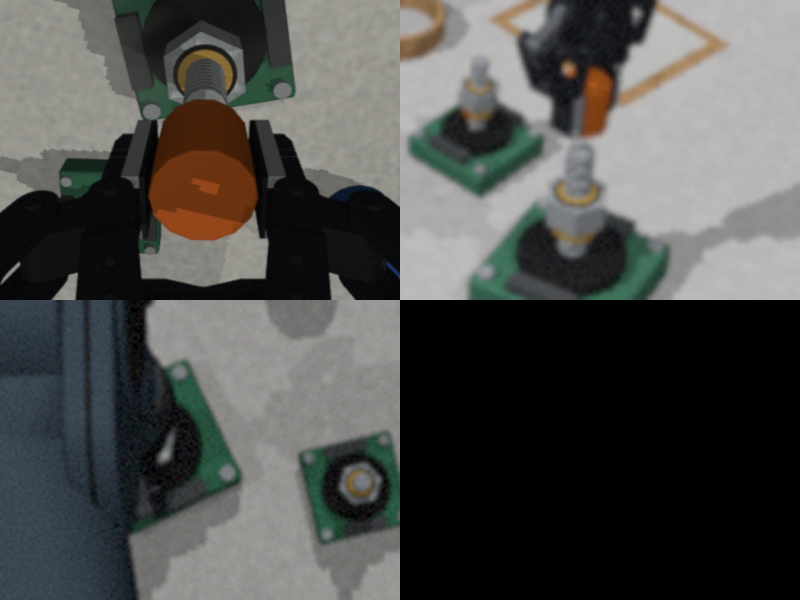

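Cap is upright in the pads and lines up with the stud in the wrist view (both at u≈324–325). I'll lower gently.

```bash

python3 -m crank '[[-0.5,[0.04,0.03,0.4],0],[-0.5,[0,0,0.5],0],[-0.5,[0,0,0.3],0],[-0.5,[0,0,0.2],0],[-0.5,[0,0,0],0]]' >/dev/null; python3 st.py
python3 -m crank '[[-0.5,[0,0,0.1],0],[-0.5,[0,0,0.1],0],[-0.5,[0,0,0.1],0],[-0.5,[0,0,0.1],0],[-0.5,[0,0,0],0]]' >/dev/null; python3 st.py
```

```text
27.87 1.334 [0.5178 0.0888 0.2   ] 0.391 29.893319285474718 F [ 0.7 -0.4 -0.6] T [ 0.012 -0.003 -0.011] tau6 0.0
28.28 1.334 [0.5188 0.0886 0.1939] 0.395 29.893708757590503 F [ 0.2 -0.4 -0.3] T [ 0.006  0.025 -0.045] tau6 -0.0
```

```bash

python3 -m crank '[[-0.5,[0,0,0.15],0],[-0.5,[0,0,0.15],0],[-0.5,[0,0,0.15],0],[-0.5,[0,0,0.1],0],[-0.5,[0,0,0],0]]' >/dev/null; python3 st.py
python3 -m crank '[[-0.5,[0,0,0.05],0],[-0.5,[0,0,0.05],0],[-0.5,[0,0,0],0],[-0.5,[0,0,0],0],[-0.5,[0,0,0],0]]' >/dev/null; python3 st.py
python3 -m crank '[[-0.5,[0,0,0.05],0],[-0.5,[0,0,0.05],0],[-0.5,[0,0,0],0],[-0.5,[0,0,0],0],[-0.5,[0,0,0],0]]' >/dev/null; python3 st.py
```

```text
28.7 1.334 [0.5185 0.0886 0.1824] 0.393 29.894160465337336 F [-0.8  0.2 -0.5] T [0.    0.029 0.033] tau6 0.0
29.12 1.334 [0.519  0.0886 0.1813] 0.395 29.894203185103834 F [-0.7 -0.1 -0. ] T [ 0.019 -0.001  0.009] tau6 0.0
29.53 1.334 [0.5189 0.0886 0.1791] 0.392 29.894284405745566 F [ 0.1 -0.1 -0.6] T [-0.063 -0.002  0.026] tau6 -0.0
```

```bash

for i in 1 2 3; do python3 -m crank '[[-0.5,[0,0,0.04],0],[-0.5,[0,0,0.04],0],[-0.5,[0,0,0],0],[-0.5,[0,0,0],0],[-0.5,[0,0,0],0]]' >/dev/null; python3 st.py; done
```

```text
29.95 1.334 [0.5189 0.0886 0.1776] 0.396 29.894324366468936 F [ 0.2 -0.7 -0.3] T [ 0.003 -0.044  0.006] tau6 -0.0
30.37 1.334 [0.519  0.0886 0.1766] 0.398 30.23857433348894 F [-1.9 -0.5  4.7] T [-0.087  0.266  0.003] tau6 -0.003
30.78 1.333 [0.519  0.0886 0.1766] 0.392 30.88754808534759 F [-4.5 -0.6 10.3] T [-0.053  0.81  -0.004] tau6 -0.005
```

```bash

python3 -m crank '[[-0.5,[0,0,-0.08],0],[-0.5,[0,0,0],0],[-0.1,[0,0,0],0],[0.1,[0,0,0],0],[0.5,[0,0,0],0]]' >/dev/null; python3 st.py
python3 -m crank '[[0.8,[0,0,0],0],[1,[0,0,0],0],[1,[0,0,-0.4],0],[1,[0,0,-1],0],[1,[0,0,-1],0]]' >/dev/null
python3 -m crank '[[1,[0,0,-1],0],[1,[0,0,-1],0],[1,[0,0,-1],0],[1,[-1,0,-0.4],0],[1,[-1,0,0],0]]' >/dev/null
python3 -m crank '[[1,[-1,0,0],0],[1,[-1,0,0],0],[1,[-1,0,0],0],[1,[-1,0,0],0],[1,[0,0,0],0]]' >/dev/null; python3 st.py
python3 - <<'E'
from h import *
w=r.capture("wrist");sc=r.capture("scene");t=r.capture("top")
a=cv2.resize(w,(400,300));b=cv2.resize(sc[210:300,335:455],(400,300),interpolation=cv2.INTER_CUBIC)
c=cv2.resize(t[225:345,180:340],(400,300),interpolation=cv2.INTER_CUBIC)
d=cv2.resize(sc,(400,300))
cv2.imwrite("pics/z5.png",np.vstack([np.hstack([a,b]),np.hstack([c,d])]))
E
```

```text
31.2 1.334 [0.5186 0.0886 0.175 ] 0.674 0.0 F [ 0.6  0.9 -0.3] T [-0.024  0.03  -0.041] tau6 0.0
32.45 1.121 [ 0.5528 -0.0299  0.2923] 1.0 0.0 F [ 0.4 -0.6  0. ] T [-0.054  0.008  0.008] tau6 -0.166
```

View pics/z5.png

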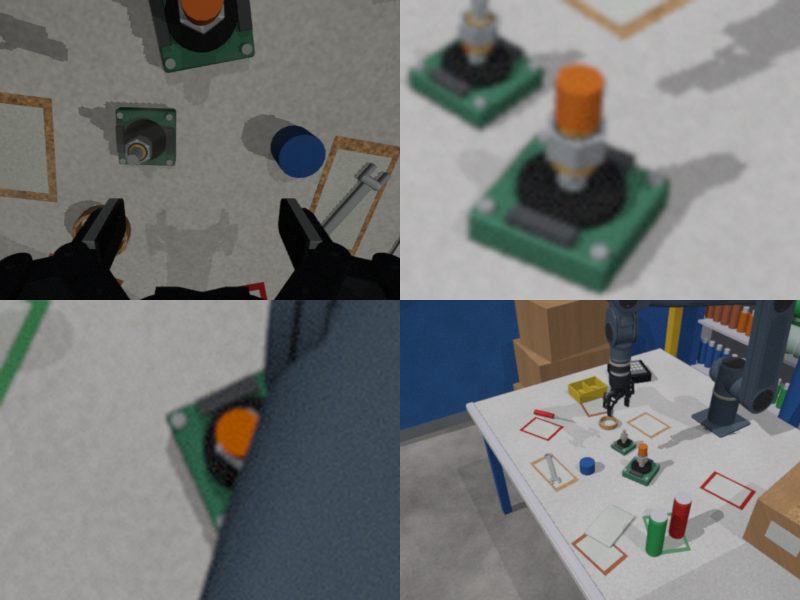

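The cap stands upright and fully home on the stud, close above the locked nut. The bystanders haven't moved and the gripper is clear, so I'll hand it in.

```bash
python3 -m crank '[[1,[0,0,0],0],[1,[0,0,0],0],[1,[0,0,0],0],[1,[0,0,0],0],[1,[0,0,0],0]]' | head -1; python3 -c "
from station import r;print(r.job_done())"
```

```text
t: 33.02
the job is handed in; nothing more can be done
None
```

I tightened the steel nut onto the brass nut to about 0.435 N m, put the orange cap fully home and upright on the stud, let go, and handed the job in at 33 s; the brass nut's red mark was not checked directly.

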